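# Click the trim ring shut on a repaired loudspeaker

### The arm

A 7-joint arm with a two-finger parallel gripper is mounted at the origin on the work surface. World frame = base frame: x ahead of the robot, y to its left, z up, the work surface at z = 0. Lengths are in m, angles in rad, forces in N, time in s.
With the tool pointing down it reaches from about 0.375 to 0.925 m from the base axis. Payload 3.1 kg.
Tool frame: the origin (TCP) lies between the finger pads; the fingertips stand 19 mm ahead of it and the grasp point (between the pads) is the TCP; z points along the fingers, y is the direction in which the jaws open and shut (so a half turn about z gives the same grasp; the last joint's range is limited). The gripper opens to 85 mm and grips with 20 to 120 N. Pads are 22 mm wide; open, the fingers measure 114 mm over their backs; the gripper's body (76 mm by 85 mm) begins 54 mm behind the grasp point. The pads swing forward as they close: fully open they stand 13 mm farther back than shut.
Start: joints at [-1.275, 0.383, 0.044, 1.598, -0.018, 1.161, -0.05], TCP at [0.249, 0.6, 0.25] pointing down, gripper open.
Joint ranges: [-2.61, 2.61], [-0.41, 2.15], [-1.48, 1.57], [0, 2.5], [-1.57, 4.71], [0.05, 1.97], [-2.85, 2.85]. Speed limits (rad/s): [2.79, 2.79, 3.14, 3.14, 3.14, 3.14, 3.14].

### API

Orientations are given as a unit quaternion [x, y, z, w].
In Python, from bench import move_ptp, movel, move_j, move_gripper, pause, inverse_kinematics, read_camera, camera_params, MotionError, sign_off, look_for, tip_of, read_time_s, read_qpos, read_joint_vel, read_effort, read_eef_pos, read_tcp_rot, read_ft_force, read_ft_torque, read_finger_gap gives the robot as it stands. Calls block until the motion is done:
- move_ptp(position, orientation): joint-space move of the TCP to a pose.
- movel(position, orientation=None, speed=0.15): straight line of the TCP; orientation=None keeps the orientation; speed is the mean speed in m/s.
- move_j(angles): joint-space move.
- move_gripper(opening, effort=None): finger opening in m; effort is the grip in N (None keeps the last); returns when the fingers have stopped.
- pause(seconds).
- inverse_kinematics(position, orientation): joint angles nearest the present ones, or None.
- read_camera(name): name is "scene" or "top" or "wrist"; returns the picture (420x560x3 uint8, red, green, blue); there is no depth.
- camera_params(name): a dict with "K" (3x3 intrinsics, pixels), "camera_from_world" (4x4, takes a point from world to camera coordinates). Camera axes: x right, y down, z forward; pixel columns grow to the right and rows downward; lengths in m; the calibration is good to about 2 mm. A picture is of the moment at which its call begins: read the wrist's pose just before it. camera_params takes no time and is no camera call; for the wrist camera it gives the pose at the moment of the call.
A pose or a line that the arm cannot do raises MotionError and nothing moves.
- sign_off(): hands the job in, once; it reports no verdict.
Trained networks look in the newest picture that a camera, given by its name, has taken for a name from the list of things; names that differ only in an ending like _2 or _b are one class to them, and where a whole thing is asked for, a point or a joint stands for the part that bears it (a point fixed in the world has none). Each returns a list of dicts, best first, with "confidence" (0 to 1); they miss things now and then, are a little off and sometimes report something else, mostly with a low value. They report only what shows in the picture. A call takes as long as a camera call.
- look_for(camera, name): "at" ([column, row] in pixels, amid what is visible of it).
- tip_of(camera, name): "at" ([column, row] in pixels: a listed point, or the origin of a listed thing).
Readings, each from a call of its own:
- read_time_s(): time.
- read_qpos(): joint angles.
- read_joint_vel(): joint speeds.
- read_effort(): joint torques, N m.
- read_eef_pos(): TCP position.
- read_tcp_rot(): TCP orientation.
- read_ft_force(): force on the tool from outside, world axes, zero at the start.
- read_ft_torque(): the same for the moment, N m.
- read_finger_gap(): finger opening in m.
Only numpy, scipy, OpenCV 4.12 (cv2) and the standard library are available. Lean on these libraries where they do the work, as an engineer would, in place of code of your own. Each camera call takes 0.05 s, during which the arm holds its last target. There are 200 camera calls.

### The job

Press the white trim ring on the loudspeaker down with the fingertips, one section at a time, until all four sections have clicked shut flat on the cabinet. Do not touch the black cone in the middle, do not lift or shift the loudspeaker, and leave the heat sink, knob, screwdriver and magnet rack where they are.

Things in the scene. Friction and masses are not known exactly. Their poses are not given: they have to be found in the camera images.
- speaker: Loudspeaker on its back, driver up: loose dark wood cabinet 170 x 170 mm, top face 90 mm above the counter, about 1.4 kg. Origin at the centre of its underside, z up, x and y along its sides. On the top face, centred round the driver, a white trim ring (outer radius 75, inner 55 mm) of four quarter sections with small gaps, all standing up 8 mm on red clips at the start.
- cone: Black speaker cone with a grey dust cap, radius 50 mm, in the round recess inside the trim ring; fragile. Origin on the speaker's axis, 74 mm above the counter; its highest point is 80 mm above the counter.
- trim_a_top (a point): Middle of the flat top of the white trim section on the speaker's +x side: half-way along its arc and across its 20 mm width, 65 mm from the speaker's axis; 106 mm above the counter while raised, 98 mm when shut. It moves with the section; its x axis points outward from the speaker's axis, z up. The section is 8 mm thick.
- trim_a (a joint): How far that section (+x side) is pressed down, m: 0 raised, 0.008 clicked shut flat on the cabinet front. It goes straight down; it takes 4 to 6 N to start it, less and less further on; it springs back up if let go in the first 3 mm, and from 4 to 5 mm down it snaps shut by itself and stays there.
- trim_b_top (a point): Middle of the flat top of the white trim section on the speaker's +y side: half-way along its arc and across its 20 mm width, 65 mm from the speaker's axis; 106 mm above the counter while raised, 98 mm when shut. It moves with the section; its x axis points outward from the speaker's axis, z up. The section is 8 mm thick.
- trim_b (a joint): How far that section (+y side) is pressed down, m: 0 raised, 0.008 clicked shut flat on the cabinet front. It goes straight down; it takes 4 to 6 N to start it, less and less further on; it springs back up if let go in the first 3 mm, and from 4 to 5 mm down it snaps shut by itself and stays there.
- trim_c_top (a point): Middle of the flat top of the white trim section on the speaker's -x side: half-way along its arc and across its 20 mm width, 65 mm from the speaker's axis; 106 mm above the counter while raised, 98 mm when shut. It moves with the section; its x axis points outward from the speaker's axis, z up. The section is 8 mm thick.
- trim_c (a joint): How far that section (-x side) is pressed down, m: 0 raised, 0.008 clicked shut flat on the cabinet front. It goes straight down; it takes 4 to 6 N to start it, less and less further on; it springs back up if let go in the first 3 mm, and from 4 to 5 mm down it snaps shut by itself and stays there.
- trim_d_top (a point): Middle of the flat top of the white trim section on the speaker's -y side: half-way along its arc and across its 20 mm width, 65 mm from the speaker's axis; 106 mm above the counter while raised, 98 mm when shut. It moves with the section; its x axis points outward from the speaker's axis, z up. The section is 8 mm thick.
- trim_d (a joint): How far that section (-y side) is pressed down, m: 0 raised, 0.008 clicked shut flat on the cabinet front. It goes straight down; it takes 4 to 6 N to start it, less and less further on; it springs back up if let go in the first 3 mm, and from 4 to 5 mm down it snaps shut by itself and stays there.
- heat_sink: Finned aluminium heat sink, 60 x 50 x 30 mm high, loose, beside the speaker; origin at the centre of its underside.
- radio_knob: Brown plastic radio knob, 38 mm across, 18 mm high, loose, beside the speaker; origin at the centre of its underside.
- ratchet: Chrome ratchet screwdriver lying flat, 185 mm long along its own x, handle 26 mm thick; origin on the counter under its collar, handle from -100 to -5 mm, blade to +85 mm.
- magnet_rack: White plastic slotted rack with dark ring magnets standing in it, fixed, 260 x 80 mm, 74 mm high, well to the robot's left; origin at the centre of its underside.

How it is judged:
On the way, in this order (a step that is already met when the one before it is completed fails the run):
1. a first section is shut (value of joint any of trim_a, trim_b, trim_c, trim_d above 0.007 m), for 0.2 s.
2. two sections are shut ((value of joint each of trim_a, trim_b above 0.007 m or value of joint each of trim_a, trim_c above 0.007 m or value of joint each of trim_a, trim_d above 0.007 m or value of joint each of trim_b, trim_c above 0.007 m or value of joint each of trim_b, trim_d above 0.007 m or value of joint each of trim_c, trim_d above 0.007 m)), for 0.2 s.
3. three sections are shut ((value of joint each of trim_a, trim_b, trim_c above 0.007 m or value of joint each of trim_a, trim_b, trim_d above 0.007 m or value of joint each of trim_a, trim_c, trim_d above 0.007 m or value of joint each of trim_b, trim_c, trim_d above 0.007 m)), for 0.2 s.
4. all four sections are shut (value of joint each of trim_a, trim_b, trim_c, trim_d above 0.007 m), for 0.2 s.
At the end, for the whole second after the job is handed in: All four trim sections are pressed at least 7 mm of their 8 mm; the speaker lies flat and still within 30 mm of where it was; heat sink, knob and screwdriver are within 30 mm of where they were (all of step 4 and distance of each of speaker, heat_sink, radio_knob, ratchet from where it was at the start of the episode below 0.03 m and height (world z) of speaker below 0.01 m and angle between speaker's own z axis and vertical below 0.05 rad and linear speed of speaker below 0.01 m/s); the robot touches nothing.
It fails at once if the speaker is lifted or tipped (height (world z) of speaker above 0.012 m or angle between speaker's own z axis and vertical above 0.1 rad).
It fails at once if the speaker is shifted more than 30 mm (distance of speaker from where it was at the start of the episode above 0.03 m).
It fails at once if the cone is touched (contact force between any of the fingers, the arm and cone above 0.5 N).
It fails at once if the heat sink, knob or screwdriver is moved more than 30 mm or lifted, or the magnet rack is pushed (distance of any of heat_sink, radio_knob, ratchet from where it was at the start of the episode above 0.03 m or height (world z) of any of heat_sink, radio_knob, ratchet above 0.02 m or contact force between any of the arm, the fingers and magnet_rack above 3 N).
It also fails if it takes over 51 s, if anything falls off the work surface, if the arm or the gripper's body presses on something with over 40 N, if the wrist force passes 120 N, or if a joint passes its speed limit or range.

## Working session

There is one attempt and no reset: what is moved stays moved. The work goes in short steps, each a Python script; the robot and the scene stay as the last script left them, time stands still between calls to the robot, and variables do not carry over. Pictures are saved under pics/ and viewed, on a budget of 10 in all, crops included, one or two more only if the job needs it, and the job is handed in when it is done.

```bash
mkdir -p pics
cat > h.py <<'E'
from bench import *
import numpy as np, cv2
def ray(cam,px,z):
    p=camera_params(cam);K=np.array(p["K"]);T=np.array(p["camera_from_world"])
    R,t=T[:3,:3],T[:3,3];c=-R.T@t
    d=R.T@np.linalg.inv(K)@np.array([px[0],px[1],1.])
    return c+d*(z-c[2])/d[2]
def save(cam,f):
    cv2.imwrite('pics/'+f,read_camera(cam)[:,:,::-1])
E
python3 - <<'E'
from h import *
print(read_time_s(),read_tcp_rot(),read_finger_gap())
for cam in("top","scene"):
    save(cam,cam+"1.png")
    for n,z in(("speaker",0),("cone",.074),("trim_a_top",.106),("trim_b_top",.106),("trim_c_top",.106),("trim_d_top",.106),("heat_sink",0),("radio_knob",0),("ratchet",0)):
        for d in tip_of(cam,n)[:4]: print(cam,n,np.round(d["confidence"],2),np.round(d["at"]),np.round(ray(cam,d["at"],z),3))
print(read_time_s())
E
```

```text
0.0 [ 1.95586804e-01  9.80685528e-01 -1.28969753e-03 -1.84630712e-04] 0.08529210114159605
top speaker 0.72 [339. 215.] [ 0.588 -0.037  0.   ]
top cone 0.79 [340. 207.] [ 0.595 -0.026  0.074]
top trim_a_top 0.56 [361. 184.] [ 0.638 -0.07   0.106]
top trim_b_top 0.75 [321. 187.] [0.635 0.02  0.106]
top trim_c_top 0.97 [328. 225.] [0.547 0.01  0.106]
top trim_d_top 0.81 [369. 223.] [ 0.551 -0.082  0.106]
top trim_d_top 0.32 [344. 208.] [ 0.585 -0.028  0.106]
top heat_sink 0.77 [380. 274.] [ 0.442 -0.129  0.   ]
top heat_sink 0.4 [326. 228.] [ 0.558 -0.003  0.   ]
top radio_knob 0.53 [290. 165.] [0.721 0.081 0.   ]
top ratchet 0.94 [371. 171.] [ 0.701 -0.126  0.   ]
scene speaker 0.78 [241. 276.] [ 0.586 -0.02   0.   ]
scene speaker 0.29 [249. 340.] [ 0.699 -0.129  0.   ]
scene cone 0.75 [238. 256.] [ 0.597 -0.032  0.074]
scene trim_b_top 0.94 [267. 239.] [0.636 0.011 0.106]
scene trim_c_top 0.67 [230. 218.] [0.534 0.019 0.106]
scene trim_d_top 0.66 [200. 250.] [ 0.553 -0.085  0.106]
scene trim_d_top 0.37 [153. 278.] [ 0.538 -0.182  0.106]
scene radio_knob 0.58 [323. 274.] [0.723 0.083 0.   ]
scene ratchet 0.83 [249. 340.] [ 0.698 -0.128  0.   ]
scene ratchet 0.24 [241. 263.] [0.562 0.009 0.   ]
1.0
```

Run:
```python
from h import *
q=[1,0,0,0]
qs=inverse_kinematics([.55,-.03,.32],q); print(qs)
move_ptp([.53,-.03,.33],read_tcp_rot()); move_gripper(0.0)
save("wrist","w1.png")
for n,z in(("cone",.074),("trim_a_top",.106),("trim_b_top",.106),("trim_c_top",.106),("trim_d_top",.106)):
    for d in tip_of("wrist",n)[:2]: print(n,np.round(d["confidence"],2),np.round(d["at"]),np.round(ray("wrist",d["at"],z),4))
print(read_time_s(),read_eef_pos(),read_qpos())
a=cv2.imread("pics/top1.png")[110:310,220:440];b=cv2.imread("pics/w1.png")
a=cv2.resize(a,(400,364));b=cv2.resize(b,(400,300));cv2.imwrite("pics/c1.png",np.hstack([a,cv2.copyMakeBorder(b,0,64,0,0,0)]))
```

```text
[-0.81877739  0.17931292  0.90358953  1.7883052  -0.148432    1.24495959
 -1.44602688]
cone 0.72 [296. 223.] [ 0.5924 -0.03    0.074 ]
trim_a_top 0.56 [290. 207.] [ 0.5614 -0.0264  0.106 ]
trim_b_top 0.8 [351. 251.] [0.6355 0.0172 0.106 ]
trim_c_top 0.46 [396. 255.] [0.6596 0.0634 0.106 ]
trim_d_top 0.89 [240. 212.] [ 0.5455 -0.0795  0.106 ]
4.5333 [ 0.53000673 -0.03001708  0.33003772] [-0.68641708  0.09429238  0.7162313   1.8138039  -0.06517503  1.25713891
  1.22472429]
```

View pics/c1.png

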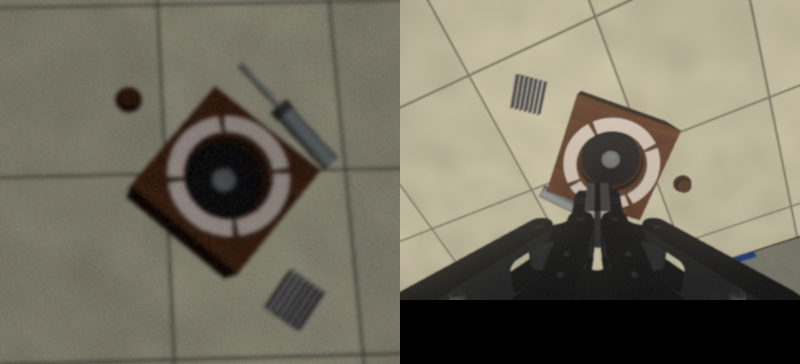

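The speaker stands turned about 45° and its gaps lie on the image axes. The two cameras and the four section points agree on a centre of about (0.593, -0.030). I'll press the first section with force feedback.

```bash
cat >> h.py <<'E'
C=np.array([.593,-.030]);TH=np.radians(-41)
def press(k,z0=.145):
    a=TH+k*np.pi/2; x,y=C+.066*np.array([np.cos(a),np.sin(a)])
    move_ptp([x,y,.16],read_tcp_rot()); movel([x,y,z0],speed=.1)
    f0=read_ft_force()[2]; z=z0; zc=None; log=[]
    while z>.105:
        z-=.002; movel([x,y,z],speed=.03); f=read_ft_force()[2]-f0; log.append((round(z,3),round(float(read_eef_pos()[2]),4),round(float(f),1)))
        if zc is None and f>1.5: zc=z
        if zc and (f>14 or z<zc-.010): break
    print(k,np.round([x,y],3),log,read_time_s())
    movel([x,y,.16],speed=.15)
E
python3 - <<'E'
from h import *
press(2)
print(read_time_s())
E
```

```text
2 [0.543 0.013] [(0.143, 0.1435, 1.8), (0.141, 0.1409, 2.5), (0.139, 0.1388, 1.1), (0.137, 0.1368, 0.6), (0.135, 0.1348, 0.7), (0.133, 0.1328, 1.3), (0.131, 0.1308, 0.8)] 7.3167
7.6583
```

The early stop was force noise from the descent: it quit at z=0.131, above the contact height. I'll fix the trigger and retry.

```bash
sed -i 's/z0=.145/z0=.131/; s/f0=read_ft/pause(.15); f0=read_ft/; s/f>1.5: zc/f>3: zc/' h.py
python3 - <<'E'
from h import *
press(2)
E
```

```text
2 [0.543 0.013] [(0.129, 0.1292, -0.2), (0.127, 0.1269, 0.3), (0.125, 0.1254, 2.2), (0.123, 0.1232, 3.1), (0.121, 0.1203, -0.5), (0.119, 0.1185, 0.7), (0.117, 0.1173, 3.1), (0.115, 0.1169, 13.3), (0.113, 0.1166, 25.6)] 10.75
```

Contact at 0.125, a snap at 0.121 and a hard stop at 0.117 (8 mm) match a shut section. Now the other three.

```bash
sed -i 's/f>14/f>9/' h.py
python3 - <<'E'
from h import *
for k in (3,0,1): press(k)
p=C
move_ptp([.50,-.03,.33],read_tcp_rot()); print(read_ft_force(),read_time_s())
save("wrist","w2.png");save("scene","s2.png")
for n,z in(("speaker",0),("heat_sink",0),("radio_knob",0),("ratchet",0)):
    for d in tip_of("scene",n)[:1]: print(n,np.round(d["confidence"],2),np.round(ray("scene",d["at"],z),3))
a=cv2.imread("pics/s2.png")[180:340,130:340];a0=cv2.imread("pics/scene1.png")[180:340,130:340];cv2.imwrite("pics/c2.png",np.hstack([cv2.resize(i,(400,305)) for i in (a0,a)]))
E
```

```text
3 [ 0.55 -0.08] [(0.129, 0.1292, 0.3), (0.127, 0.1269, -0.9), (0.125, 0.1254, 2.6), (0.123, 0.1232, 3.0), (0.121, 0.1203, -0.6), (0.119, 0.1185, -0.6), (0.117, 0.1172, 1.6), (0.115, 0.1169, 13.2)] 14.2667
0 [ 0.643 -0.073] [(0.129, 0.1292, -0.8), (0.127, 0.1268, -0.4), (0.125, 0.1255, 0.9), (0.123, 0.1233, 2.2), (0.121, 0.1201, -0.7), (0.119, 0.1183, -1.6), (0.117, 0.1173, 1.5), (0.115, 0.117, 9.2)] 17.7667
1 [0.636 0.02 ] [(0.129, 0.1292, -0.2), (0.127, 0.1269, 0.0), (0.125, 0.1255, 2.2), (0.123, 0.1233, 3.3), (0.121, 0.1201, -0.0), (0.119, 0.1183, 0.3), (0.117, 0.1173, 2.3), (0.115, 0.117, 11.3)] 21.2667
[-0.30946294 -0.84117153 -0.44375189] 22.6083
speaker 0.92 [ 0.579 -0.024  0.   ]
heat_sink 0.72 [ 0.584 -0.025  0.   ]
radio_knob 0.74 [0.719 0.084 0.   ]
ratchet 0.88 [ 0.696 -0.132  0.   ]
```

View pics/c2.png

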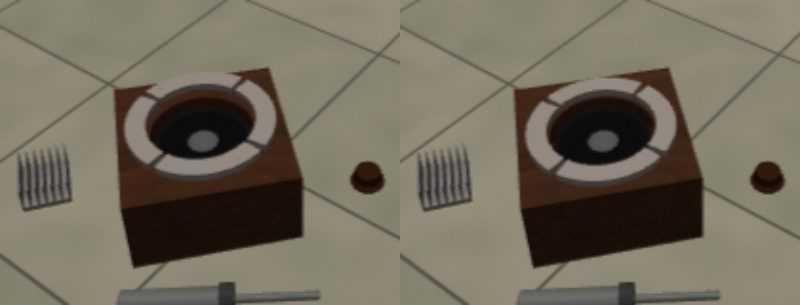

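The right-hand picture (after) shows the whole ring lower and even on the cabinet: its top edge has dropped from row 73 to 79, and the front edge from 180 to 185. The cabinet, heat sink, knob and screwdriver sit at the same pixels as before.

```bash
python3 -c "
from bench import *
pause(.3);sign_off()"
```

```text
the job is handed in; nothing more can be done
```

I pressed all four trim sections shut one at a time with the closed fingertips, then moved the arm clear and handed the job in at about 23 s of the 51 s allowed.

- **Sections shut:** on each one the force trace showed contact at a tool height of about 125 mm, a snap at about 121 mm and a hard stop at 117 mm. That matches the full 8 mm of travel. The after-picture shows the whole ring lower and even on the cabinet.
- **Nothing else moved:** in the before and after scene pictures the speaker, heat sink, knob and screwdriver sit at the same pixels. The arm ended clear, at z = 0.33 m, with wrist force near zero. I didn't check the magnet rack in the pictures, but the arm did not press near it.
- **Forces:** the highest I read was about 26 N, when the first section reached its stop.

**What failed or disagreed:**
- The first attempt on the first section stopped early, above the ring, because force noise was taken for contact. I raised the threshold and repeated it.
- In the last scene check the detection network placed the heat sink on the speaker. I treated that as a false report, since the picture shows the heat sink in its original place.
- The network's speaker origin differed by about 1 cm between the before and after pictures, which I took as its usual error because the cabinet edges did not move.

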